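Show where the stray tube belongs

TASK

Show a colleague where the stray sample tube goes: with the fingers pointing down, point at the blue cap of the tube in the white single stand from just above it (fingertips one to four centimetres over the cap) and stay there for two seconds, then point in the same way at the one empty hole of the blue rack, fingertips one to four centimetres above the level of the caps round it, for two seconds, and finally raise the hand to a good 25 cm above the worktop. Touch nothing on the worktop, and come down to each spot from well above, so that you do not point closely at any other tube on the way.

Things in the scene. Friction and masses are not known exactly. Their poses are not given: they have to be found in the camera images.
- rack: blue clear tube rack for eight 50 ml tubes, 86 x 200 x 80 mm, held fast to the worktop; origin at the centre of its underside, long side along its y. Eight holes, 33 mm wide, in two rows: centres at x = -21.5 and +21.5 mm and y = -70.5, -23.5, +23.5 and +70.5 mm in its frame; hole mouths at height 80 mm, floor at 4 mm. Seven holes hold a tube, one is empty; which one differs from run to run
- gap: the empty hole of the rack: a flat yellow dot, 26 mm across, in the middle of that hole on the rack's floor; origin at the dot's centre, 4 mm above the worktop; the mouth of the hole is 76 mm above it
- stand: white single-tube stand fixed to the worktop, block 56 x 56 mm on an 80 mm foot, 62 mm high, with one round hole; origin at the centre of its underside
- stray_tube: the tube in the white stand: 50 ml tube with a blue screw cap (35 mm across), 122 mm tall, origin at the centre of its pointed foot, about 4 mm above the worktop, z up to the cap, so the top of the cap is about 126 mm above the worktop. It is loose in the stand and may lean a couple of degrees
- tube1: one of the seven tubes in the rack: the same kind of 50 ml tube with a blue cap 35 mm across, 122 mm tall, origin at its foot, about 4 mm above the worktop, top of the cap about 126 mm above the worktop; seated firmly in its hole, upright
- tube2: one of the seven tubes in the rack: the same kind of 50 ml tube with a blue cap 35 mm across, 122 mm tall, origin at its foot, about 4 mm above the worktop, top of the cap about 126 mm above the worktop; seated firmly in its hole, upright
- tube3: one of the seven tubes in the rack: the same kind of 50 ml tube with a blue cap 35 mm across, 122 mm tall, origin at its foot, about 4 mm above the worktop, top of the cap about 126 mm above the worktop; seated firmly in its hole, upright
- tube4: one of the seven tubes in the rack: the same kind of 50 ml tube with a blue cap 35 mm across, 122 mm tall, origin at its foot, about 4 mm above the worktop, top of the cap about 126 mm above the worktop; seated firmly in its hole, upright
- tube5: one of the seven tubes in the rack: the same kind of 50 ml tube with a blue cap 35 mm across, 122 mm tall, origin at its foot, about 4 mm above the worktop, top of the cap about 126 mm above the worktop; seated firmly in its hole, upright
- tube6: one of the seven tubes in the rack: the same kind of 50 ml tube with a blue cap 35 mm across, 122 mm tall, origin at its foot, about 4 mm above the worktop, top of the cap about 126 mm above the worktop; seated firmly in its hole, upright
- tube7: one of the seven tubes in the rack: the same kind of 50 ml tube with a blue cap 35 mm across, 122 mm tall, origin at its foot, about 4 mm above the worktop, top of the cap about 126 mm above the worktop; seated firmly in its hole, upright
- label_roll: bystander: roll of labels, 85 mm across, 62 mm high; origin at the centre of its underside; to the side of the work
- sample_cup: bystander: clear sample cup, 60 mm across, 62 mm high; origin at the centre of its underside; to the side of the work
- calculator: bystander: black desk calculator, 107 x 118 x 69 mm; origin at the centre of its underside; to the side of the work
- spray_bottle: bystander: white spray bottle with blue trigger, 63 x 82 x 226 mm; origin at the centre of its underside; to the side of the work

How it is judged:
By the outcome, as a careful person would: the job done as asked, in the order asked, and still so for the second after the job is handed in, with the robot touching nothing.
It also fails if it takes over 45 s, if anything falls off the work surface, if the arm or the gripper's body presses on something with over 40 N, if the wrist force passes 120 N, or if a joint passes its speed limit or range.

ROBOT

A 6-joint arm with a two-finger parallel gripper is mounted at the origin on a cart in front of the work surface, level with it; the furniture and walls round the work are solid. World frame = base frame: x ahead of the robot, y to its left, z up, the work surface at z = 0. Lengths are in m, angles in rad, forces in N, time in s.
With the tool pointing down it reaches from about 0.225 to 0.875 m from the base axis. Payload 3.4 kg.
Tool frame: the origin (TCP) lies between the finger pads, 19 mm behind the fingertips; this is the grasp point; z points along the fingers, y is the line along which they close (so a half turn about z gives the same grasp; the last joint's range is limited). The gripper opens to 85 mm and grips with 20 to 120 N. Pads are 22 mm wide; open, the fingers measure 114 mm over their backs; the gripper's body (76 mm by 85 mm) begins 54 mm behind the grasp point. The pads swing forward as they close: fully open they stand 13 mm farther back than shut.
Start: joints at [1.207, 0.276, 1.505, -0, 1.361, -0.121], TCP at [0.138, 0.558, 0.25] pointing down, gripper open.
Joint ranges: [-2.89, 2.89], [-0.75, 2.08], [0.22, 2.7], [-1.18, 4.32], [0.11, 2.71], [-2.7, 2.7]. Speed limits (rad/s): [2.57, 2.57, 3.14, 3.14, 3.14, 3.14].

INTERFACE

Orientations are given as a rotation vector (axis times angle).
In Python, from plant import robot gives the robot as it stands.
- The arm moves only by the shell command python3 steer.py 'ROWS' [FORCE]. ROWS is 1 to 8 rows, one to a line, with the numbers parted by spaces; each row has 7 numbers: the opening from 0.0 (shut) to 1.0 (fully open), then dx, dy, dz in shares of the most that a row can go, 1 being 50 mm, then a rotation vector rx, ry, rz in normalised numbers (1 is pi rad); each row shifts and turns the commanded pose from where the row before left it, along the tool's axes as they then stand; what a row does not reach is not made up. A row lasts 1/10 s, in which the tool goes at most 0.05 m and 0.15 rad, less where a joint would pass 70% of its speed; a pose out of reach is approached as far as the arm can. The fingers move at their own pace and stop on an object; FORCE is the grip in N (left out, the last holds). Time passes only in rows, so rows that do not move let the fingers close. It prints the time, the measured TCP pose, the force, the opening and the grip force at its end. No shift or turn number may pass 1 either way. Input that does not fit is refused with a message, and nothing moves.
- robot.state(): the state, without advancing time (a new reading comes with each control period).
- robot.grab_frame(name): name is "side" or "top" or "wrist"; returns the picture (420x560x3 uint8, red, green, blue); there is no depth.
- robot.calibration(name): a dict with "camera_matrix" (3x3 intrinsics, pixels), "T" (4x4, takes a point from camera to world coordinates); the wrist camera has in their place "T_tool_cam" (4x4, takes a point from camera to tool coordinates, whose origin is the TCP and whose axes are the flange's). Camera axes: x right, y down, z forward; pixel columns grow to the right and rows downward; lengths in m; the calibration is good to about 2 mm. A picture is of the moment at which its call begins: read the wrist's pose just before it. calibration takes no time and is no camera call.
- robot.finish_job(): hands the job in; it is judged then, once.
The state is a dict: "clock": time; "joint_positions": joint angles; "qd": joint speeds; "tau": joint torques, N m; "tcp_pos": TCP position; "ee_rot": TCP orientation; "ft_force": force on the tool from outside, world axes, zero at the start; "torque": the same for the moment, N m; "gripper_width": opening from 0.0 (shut) to 1.0 (fully open); "finger_force": force on a finger pad.
Only numpy, scipy, OpenCV 4.12 (cv2) and the standard library are available. Lean on these libraries where they do the work, as an engineer would, in place of code of your own. Each camera call takes 0.05 s, during which the arm holds its last target. There are 200 camera calls.

## Working session

There is one attempt and no reset: what is moved stays moved. The work goes in short steps, Python scripts to look and compute and a shell command to move; the robot and the scene stay as the last step left them, time stands still between calls to the robot, and variables do not carry over. Pictures are saved under pics/ and viewed, at most 10 in all, crops included, and the job is handed in when it is done.

```bash
mkdir -p pics; ls
python3 - <<'E'
from plant import robot
import cv2,numpy as np
s=robot.state();print(s['clock'],s['tcp_pos'],s['ee_rot'],s['gripper_width'])
for n in("side","top","wrist"):
    cv2.imwrite(f"pics/{n}0.png",robot.grab_frame(n)[:,:,::-1]);c=robot.calibration(n);print(n,{k:np.round(v,3).tolist() for k,v in c.items()})
E
```

```text
pics
plant.py
steer.py
0.0 [0.13805626 0.55767261 0.24914687] [-3.80315089e-01 -3.11805790e+00  2.78848380e-03] 1.0009454895693801
side {'camera_matrix': [[431.977, 0.0, 285.633], [0.0, 431.977, 205.892], [0.0, 0.0, 1.0]], 'T': [[-0.951, -0.142, 0.276, 0.165], [-0.31, 0.385, -0.869, 1.101], [0.017, -0.912, -0.41, 0.552], [0.0, 0.0, 0.0, 1.0]]}
top {'camera_matrix': [[465.783, 0.0, 281.888], [0.0, 465.783, 206.891], [0.0, 0.0, 1.0]], 'T': [[0.018, -0.998, 0.06, 0.444], [-1.0, -0.018, 0.007, -0.025], [-0.006, -0.06, -0.998, 1.404], [0.0, 0.0, 0.0, 1.0]]}
wrist {'camera_matrix': [[315.406, 0.0, 276.066], [0.0, 315.406, 207.258], [0.0, 0.0, 1.0]], 'T_tool_cam': [[0.0, -0.957, -0.291, 0.073], [1.0, 0.0, 0.0, -0.001], [-0.0, -0.291, 0.957, -0.124], [0.0, 0.0, 0.0, 1.0]]}
```

View pics/top0.png

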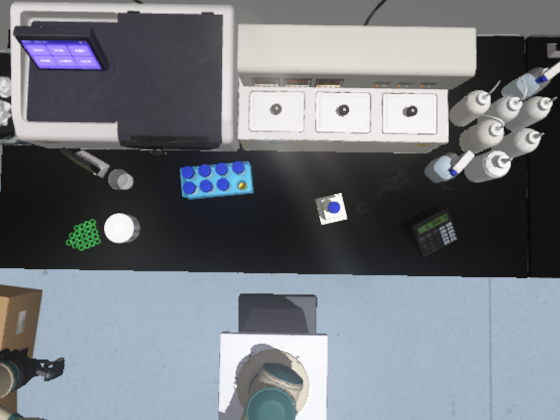

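View pics/side0.png

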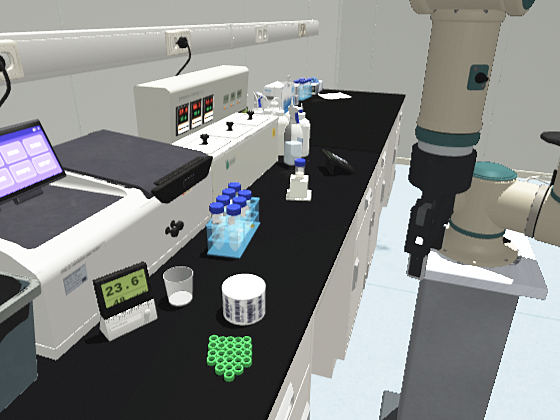

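The top view shows the stray cap at about (333,207) and the rack at about (216,180), with the yellow dot of the empty hole at about (242,185). The side view shows the stray cap at about (300,163). Next I measure the caps and the dot.

```bash
cat > h.py <<'E'
import cv2,numpy as np
from plant import robot
def ray(n,uv):
    c=robot.calibration(n);K,T=np.array(c["camera_matrix"]),np.array(c["T"])
    return T[:3,3],T[:3,:3]@np.linalg.solve(K,[*uv,1])
def plane(n,uv,z):
    o,d=ray(n,uv);return o+d*(z-o[2])/d[2]
def tri(a,b):
    (o,d),(p,e)=ray("top",a),ray("side",b)
    s=np.linalg.lstsq(np.c_[d,-e],p-o,rcond=None)[0]
    x,y=o+s[0]*d,p+s[1]*e
    return (x+y)/2,np.linalg.norm(x-y)
def blobs(img,lo,hi,amin):
    m=cv2.inRange(cv2.cvtColor(img,cv2.COLOR_BGR2HSV),lo,hi)
    n,_,st,ce=cv2.connectedComponentsWithStats(m)
    return [(ce[i].round(1).tolist(),st[i].tolist()) for i in range(1,n) if st[i,4]>=amin]
E
python3 - <<'E'
from h import *
t,s=cv2.imread("pics/top0.png"),cv2.imread("pics/side0.png")
B=((112,150,90),(128,255,255))
print("top");caps=[b for b in blobs(t,*B,40) if 150<b[0][1]<240 and 170<b[0][0]<360]
for b in caps: print(b,plane("top",b[0],.122).round(3))
print("yellow",[(b,plane("top",b[0],.004).round(3)) for b in blobs(t,(18,120,90),(35,255,255),10) if 150<b[0][1]<240 and 170<b[0][0]<360])
print("side");sb=[b for b in blobs(s,*B,20) if 200<b[0][0]<330]
for b in sb: print(b)
st=max(caps,key=lambda b:b[0][0])
for b in sb: print(b[0],tri(st[0],b[0]))
cv2.imwrite("pics/crops.png",np.hstack([cv2.resize(t[150:215,170:260],(400,300)),cv2.resize(s[145:265,190:350],(400,300))]))
E
```

```text
top
([237.6, 166.5], [232, 161, 12, 12, 115]) [0.632 0.109 0.122]
([221.1, 168.4], [216, 163, 12, 12, 117]) [0.626 0.154 0.122]
([204.1, 169.9], [198, 164, 13, 13, 122]) [0.621 0.201 0.122]
([187.4, 171.7], [182, 166, 12, 13, 123]) [0.615 0.248 0.122]
([222.5, 183.8], [217, 178, 12, 12, 110]) [0.583 0.149 0.122]
([205.5, 185.5], [200, 180, 12, 12, 114]) [0.577 0.196 0.122]
([188.5, 187.4], [183, 182, 12, 12, 118]) [0.571 0.243 0.122]
([333.8, 207.0], [329, 202, 11, 11, 97]) [ 0.524 -0.159  0.122]
yellow [(([241.9, 185.4], [239, 183, 7, 6, 30]), array([0.592, 0.107, 0.004]))]
side
([302.0, 81.0], [294, 79, 17, 5, 31])
([296.6, 117.5], [295, 113, 4, 10, 26])
([299.9, 161.9], [295, 158, 11, 9, 74])
([230.7, 200.0], [210, 183, 42, 33, 767])
[302.0, 81.0] (array([ 0.51154934, -0.13248013,  0.3702187 ]), np.float64(0.006075595081987904))
[296.6, 117.5] (array([ 0.52281277, -0.14254437,  0.26147082]), np.float64(0.015443370875804305))
[299.9, 161.9] (array([ 0.52279838, -0.16020458,  0.11653715]), np.float64(0.0032855449017675465))
[230.7, 200.0] (array([ 0.63131822, -0.12724648, -0.01571859]), np.float64(0.21808675813122488))
```

View pics/crops.png

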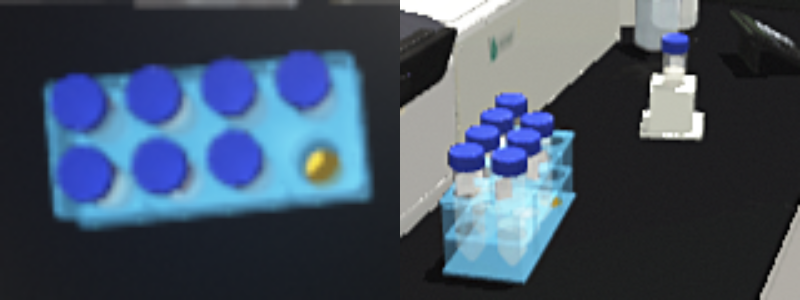

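The mask gives the stray cap at (0.523, -0.159), with mid-cap height 0.117 by triangulation; that fits a top at 0.126. The empty hole is at the front right, about (0.589, 0.103) from the hole pattern, and the dot agrees. I shut the fingers and cross over high up.

The manual's scale: shifts go in shares of 50 mm and turns go in shares of pi rad. Converting my numbers, -0.03 m is -0.6, -0.027 m is -0.54.

```bash
python3 steer.py '0 0 0 -0.6 0 0 0
0 -0.54 -0.6 -0.2 0 0 0
0 -0.54 -0.6 -0.2 0 0 0
0 -0.54 -0.6 0 0 0 0
0 -0.54 -0.6 0 0 0 0
0 -0.54 -0.6 0 0 0 0
0 -0.54 -0.6 0 0 0 0
0 -0.54 -0.6 0 0 0 0'
python3 steer.py '0 -0.54 -0.6 0 0 0 0
0 -0.54 -0.6 0 0 0 0
0 -0.54 -0.6 0 0 0 0
0 -0.54 -0.6 0 0 0 0
0 -0.54 -0.6 0 0 0 0
0 -0.54 -0.6 0 0 0 0
0 -0.54 -0.6 0 0 0 0
0 -0.54 -0.6 0 0 0 0'
```

```text
clock: 0.95
tcp_pos: [0.2715, 0.3073, 0.2999]
ee_rot: [0.38, 3.118, -0.0]
ft_force: [2.3, -0.1, 0.6]
gripper_width: 0.001
finger_force: 0.0
clock: 1.75
tcp_pos: [0.4235, 0.0224, 0.2999]
ee_rot: [0.381, 3.118, 0.001]
ft_force: [1.3, 0.8, 0.7]
gripper_width: -0.0
finger_force: 0.0
```

```bash
cat >> h.py <<'E'
from scipy.spatial.transform import Rotation as Ro
def wrist(f,todo):
    s=robot.state();im=robot.grab_frame("wrist")[:,:,::-1].copy();cv2.imwrite(f,im)
    c=robot.calibration("wrist");K=np.array(c["camera_matrix"]);W=np.eye(4);W[:3,:3]=Ro.from_rotvec(s["ee_rot"]).as_matrix();W[:3,3]=s["tcp_pos"]
    T=W@np.array(c["T_tool_cam"]);print(s["clock"],s["tcp_pos"].round(4) if hasattr(s["tcp_pos"],"round") else s["tcp_pos"])
    for lo,hi,z in todo:
        for b in blobs(im,lo,hi,60):
            d=T[:3,:3]@np.linalg.solve(K,[*b[0],1]);print(b,(T[:3,3]+d*(z-T[2,3])/d[2]).round(3))
    return T,K
def totool(p):
    s=robot.state();print("tool shift",Ro.from_rotvec(s["ee_rot"]).inv().apply(np.array(p)-s["tcp_pos"]).round(4))
E
python3 - <<'E'
from h import *
wrist("pics/w1.png",[((112,150,90),(128,255,255),.122),((18,120,90),(35,255,255),.004)])
totool([.523,-.159,.3])
E
```

```text
1.75 [0.4235 0.0224 0.2999]
([507.9, 286.5], [485, 254, 46, 67, 2077]) [0.589 0.239 0.122]
([465.1, 299.9], [443, 268, 45, 65, 1886]) [0.594 0.193 0.122]
([423.5, 307.9], [402, 281, 44, 59, 1461]) [0.594 0.148 0.122]
([137.6, 310.6], [121, 295, 36, 33, 814]) [ 0.521 -0.161  0.122]
([381.4, 351.4], [375, 345, 15, 12, 76]) [0.64  0.094 0.122]
([353.6, 261.1], [347, 257, 16, 10, 85]) [0.584 0.099 0.004]
tool shift [-0.1359 -0.1472  0.0012]
```

View pics/w1.png

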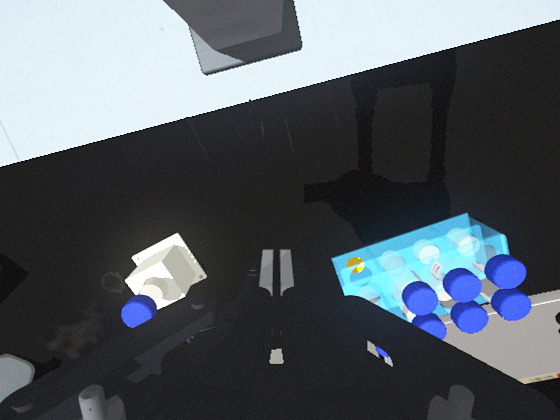

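The wrist view shows the stray cap at (138,311), i.e. (0.521, -0.161), the dot at (354,261), i.e. (0.584, 0.099), and the fingers shut at (277,270). This agrees with the top view.

To row units: -0.03 m is -0.6, -0.027 m is -0.54.

```bash
python3 steer.py '0 -0.54 -0.6 0 0 0 0
0 -0.54 -0.6 0 0 0 0
0 -0.54 -0.6 0 0 0 0
0 -0.54 -0.6 0 0 0 0
0 -0.54 -0.58 0 0 0 0
0 0 0 0 0 0 0
0 0 0 0 0 0 0'
python3 - <<'E'
from h import *
totool([.522,-.160,.170])
wrist("pics/w2.png",[((112,150,90),(128,255,255),.122)])
E
```

```text
clock: 2.5
tcp_pos: [0.5183, -0.1533, 0.2991]
ee_rot: [-0.382, -3.116, -0.002]
ft_force: [-1.2, -0.2, -0.3]
gripper_width: -0.005
finger_force: 0.0
tool shift [-0.0055 -0.0057  0.1291]
2.5 [ 0.5183 -0.1533  0.2991]
([269.3, 198.4], [253, 180, 33, 36, 842]) [ 0.525 -0.163  0.122]
([542.0, 233.1], [522, 216, 38, 36, 1081]) [0.628 0.099 0.122]
```

To row units: 0.03 m is 0.6, 0.02 m is 0.4.

```bash
python3 steer.py '0 -0.12 -0.12 0 0 0 0
0 0 0 0.4 0 0 0
0 0 0 0.6 0 0 0
0 0 0 0.6 0 0 0
0 0 0 0.4 0 0 0
0 0 0 0.3 0 0 0
0 0 0 0 0 0 0
0 0 0 0 0 0 0'
python3 - <<'E'
from h import *
totool([.522,-.161,.170])
wrist("pics/w3.png",[((112,150,90),(128,255,255),.126)])
cv2.imwrite("pics/side3.png",cv2.resize(robot.grab_frame("side")[80:230,200:400,::-1],(800,600)))
E
```

```text
clock: 3.35
tcp_pos: [0.523, -0.1599, 0.1856]
ee_rot: [0.379, 3.118, -0.0]
ft_force: [0.3, 0.7, 0.3]
gripper_width: -0.001
finger_force: 0.0
tool shift [ 0.0007 -0.0013  0.0156]
3.35 [ 0.523  -0.1599  0.1856]
([280.3, 244.4], [251, 229, 49, 29, 393]) [ 0.53  -0.16   0.126]
```

View pics/side3.png

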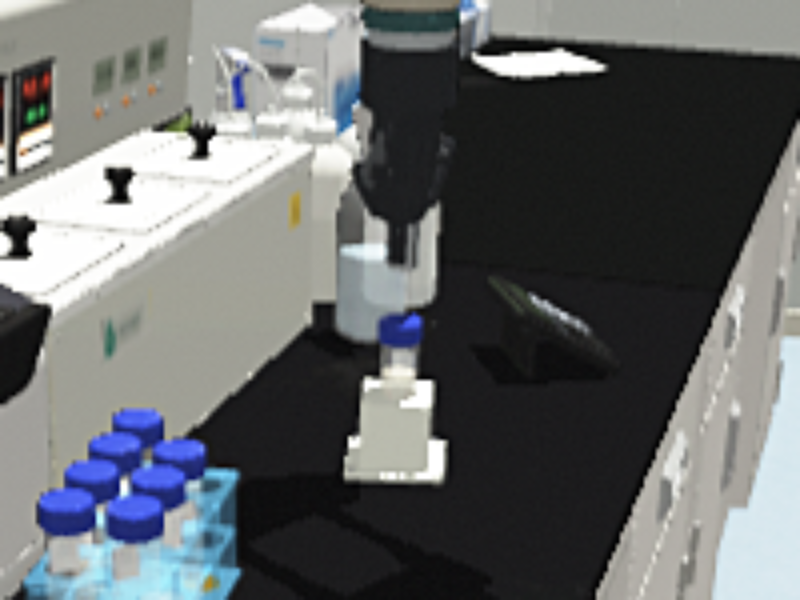

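View pics/w3.png

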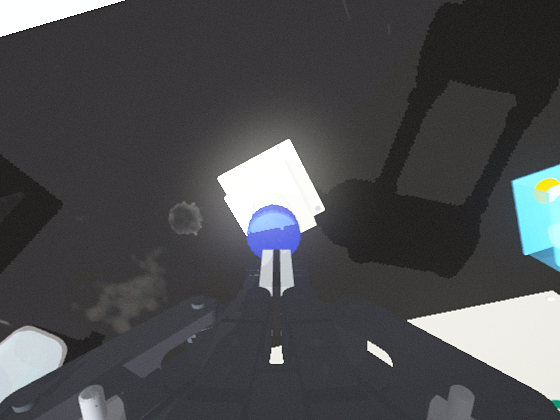

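In the side view (crop) the fingertips are at about (400,265), right above the cap top at (401,318), with a gap of about 40 mm. In the wrist view the fingers end on the cap at (275,245). I go down 17 mm and hold for over two seconds.

To row units: 0.009 m is 0.18, 0.008 m is 0.16.

```bash
python3 steer.py '0 0.02 -0.02 0.18 0 0 0
0 0 0 0.16 0 0 0
0 0 0 0 0 0 0
0 0 0 0 0 0 0
0 0 0 0 0 0 0
0 0 0 0 0 0 0
0 0 0 0 0 0 0
0 0 0 0 0 0 0'
for i in 1 2; do python3 steer.py '0 0 0 0 0 0 0
0 0 0 0 0 0 0
0 0 0 0 0 0 0
0 0 0 0 0 0 0
0 0 0 0 0 0 0
0 0 0 0 0 0 0
0 0 0 0 0 0 0
0 0 0 0 0 0 0'; done
python3 steer.py '0 0 0 0 0 0 0
0 0 0 0 0 0 0
0 0 0 0 0 0 0
0 0 0 0 0 0 0
0 0 0 0 0 0 0
0 0 0 0 0 0 0'
python3 - <<'E'
from h import *
totool([.589,.102,.30])
E
```

```text
clock: 4.25
tcp_pos: [0.5217, -0.1611, 0.1681]
ee_rot: [0.38, 3.118, 0.0]
ft_force: [0.2, -0.6, 0.2]
gripper_width: -0.003
finger_force: 0.0
clock: 5.05
tcp_pos: [0.5216, -0.1611, 0.168]
ee_rot: [0.38, 3.118, 0.0]
ft_force: [0.1, -0.3, -0.3]
gripper_width: 0.001
finger_force: 0.0
clock: 5.85
tcp_pos: [0.5216, -0.1611, 0.168]
ee_rot: [0.38, 3.118, 0.0]
ft_force: [0.9, -0.2, -0.3]
gripper_width: 0.003
finger_force: 0.0
clock: 6.45
tcp_pos: [0.5216, -0.1611, 0.168]
ee_rot: [0.38, 3.118, 0.0]
ft_force: [-0.1, -0.3, 0.0]
gripper_width: -0.001
finger_force: 0.0
tool shift [-0.0022  0.2716 -0.132 ]
```

```bash
python3 - <<'E'
from h import *
print(tri((447,140),(277,116)),tri((222,148),(212,160)),tri((237,150),(212,160)))
E
python3 steer.py '0 0 0 -0.4 0 0 0
0 0 0 -0.6 0 0 0
0 0 0 -0.6 0 0 0
0 0 0 -0.6 0 0 0
0 0 0 -0.44 0 0 0
0 0 0 0 0 0 0'
```

```text
(array([ 0.70013163, -0.4482114 ,  0.18899636]), np.float64(0.0032008481056027354)) (array([0.67013562, 0.14329391, 0.19816057]), np.float64(0.0029106385160922654)) (array([0.67710225, 0.10944056, 0.18512224]), np.float64(0.022677800953607236))
clock: 7.05
tcp_pos: [0.5232, -0.1618, 0.3035]
ee_rot: [0.379, 3.111, -0.003]
ft_force: [0.6, -0.7, -0.1]
gripper_width: 0.002
finger_force: 0.0
```

View pics/w2.png

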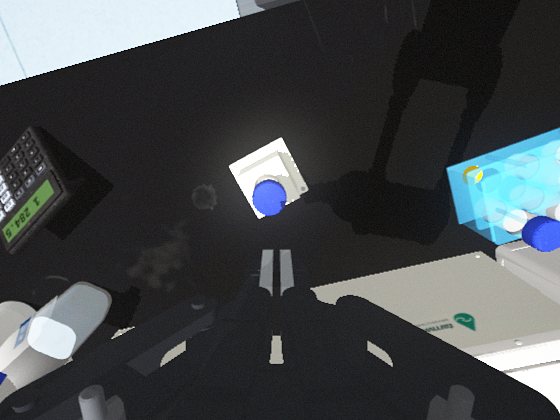

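The view shows the stray cap at (269,198), the rack's dot at (473,175) and the appliance front behind. That front stands at x of about 0.67 with its top at about 0.20 m, so the gripper body (above 0.22 m, up to x of about 0.64) stays clear. I cross over at 0.30 m.

To row units: 0.034 m is 0.68.

```bash
python3 steer.py '0 0 0.68 0 0 0 0
0 0 0.68 0 0 0 0
0 0 0.68 0 0 0 0
0 0 0.68 0 0 0 0
0 0 0.68 0 0 0 0
0 0 0.68 0 0 0 0
0 0 0.68 0 0 0 0
0 0 0.68 0 0 0 0'
python3 steer.py '0 0 0 0 0 0 0
0 0 0 0 0 0 0'
python3 - <<'E'
from h import *
wrist("pics/w4.png",[((112,150,90),(128,255,255),.122),((18,120,90),(35,255,255),.004)])
totool([.589,.102,.17])
E
```

```text
clock: 7.85
tcp_pos: [0.5866, 0.1043, 0.2984]
ee_rot: [-0.38, -3.116, 0.001]
ft_force: [0.5, -0.2, -0.1]
gripper_width: -0.003
finger_force: 0.0
clock: 8.05
tcp_pos: [0.5864, 0.1034, 0.2985]
ee_rot: [-0.378, -3.116, 0.002]
ft_force: [0.6, -0.5, 0.7]
gripper_width: -0.001
finger_force: 0.0
8.05 [0.5864 0.1034 0.2985]
([415.3, 141.5], [393, 124, 42, 37, 936]) [0.572 0.24  0.122]
([356.4, 158.2], [347, 141, 36, 36, 351]) [0.574 0.184 0.122]
([313.6, 164.0], [302, 158, 32, 21, 112]) [0.57  0.143 0.122]
([424.1, 183.3], [403, 166, 42, 37, 1110]) [0.614 0.244 0.122]
([11.3, 192.5], [0, 174, 27, 38, 797]) [ 0.527 -0.151  0.122]
([377.3, 199.8], [359, 182, 39, 36, 1054]) [0.62  0.197 0.122]
([332.6, 215.4], [316, 198, 36, 36, 981]) [0.625 0.151 0.122]
([289.7, 230.3], [273, 213, 34, 36, 774]) [0.63  0.106 0.122]
([274.8, 175.4], [266, 171, 18, 10, 137]) [0.594 0.098 0.004]
tool shift [-0.0029  0.0002  0.1288]
```

View pics/w4.png

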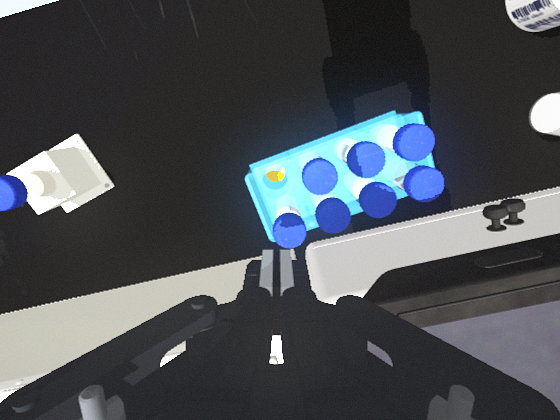

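The wrist view shows the dot at (275,175) in the empty hole, with caps at (290,230) and (319,177) beside it. The pattern again puts the hole at (0.588, 0.102), so I descend there.

To row units: 0.03 m is 0.6, 0.02 m is 0.4.

```bash
python3 steer.py '0 -0.04 -0.02 0 0 0 0
0 0 0 0.4 0 0 0
0 0 0 0.6 0 0 0
0 0 0 0.6 0 0 0
0 0 0 0.4 0 0 0
0 0 0 0.3 0 0 0
0 0 0 0 0 0 0
0 0 0 0 0 0 0'
python3 - <<'E'
from h import *
totool([.588,.102,.168])
E
```

```text
clock: 8.9
tcp_pos: [0.5889, 0.1005, 0.1853]
ee_rot: [0.383, 3.118, -0.0]
ft_force: [1.5, 0.1, 0.6]
gripper_width: -0.001
finger_force: 0.0
tool shift [0.0012 0.0012 0.0173]
```

To row units: 0.009 m is 0.18, 0.008 m is 0.16.

```bash
python3 steer.py '0 0.02 0.02 0.18 0 0 0
0 0 0 0.16 0 0 0
0 0 0 0 0 0 0
0 0 0 0 0 0 0
0 0 0 0 0 0 0
0 0 0 0 0 0 0
0 0 0 0 0 0 0
0 0 0 0 0 0 0'
python3 - <<'E'
from h import *
cv2.imwrite("pics/side5.png",cv2.resize(robot.grab_frame("side")[100:250,160:360,::-1],(800,600)))
E
```

```text
clock: 9.7
tcp_pos: [0.588, 0.1027, 0.1682]
ee_rot: [0.38, 3.118, 0.0]
ft_force: [-0.3, -0.3, -0.3]
gripper_width: -0.002
finger_force: 0.0
```

View pics/side5.png

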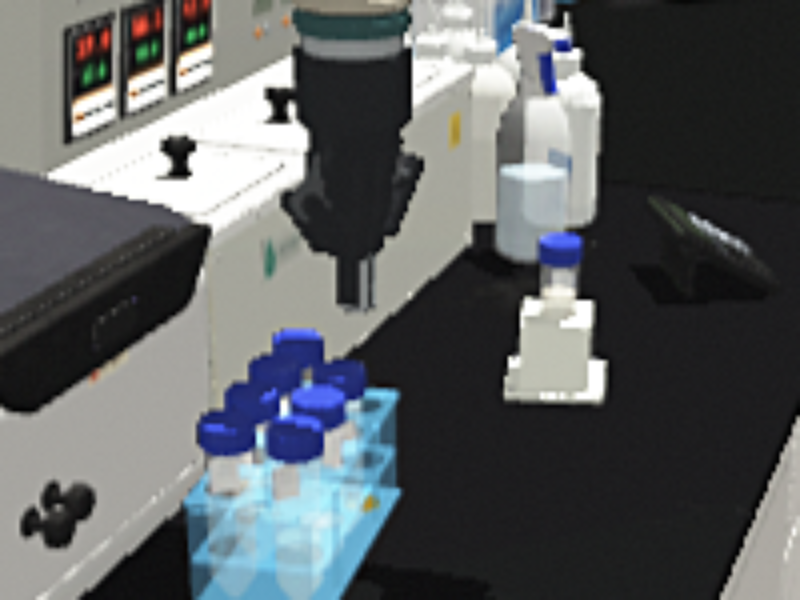

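The side view (crop) shows the fingertips at about (355,308) over the far right end of the rack. I check this against projections of the points before spending the hold time.

Run:
```python
from h import *
c=robot.calibration("side");K,T=np.array(c["camera_matrix"]),np.array(c["T"])
def pr(p):
    q=np.linalg.inv(T)@[*p,1];uv=K@q[:3];return ((uv[:2]/uv[2]-[160,100])*4).round(0)
for p in [(.588,.1027,.149),(.588,.102,.126),(.583,.149,.126),(.577,.196,.126),(.571,.243,.126),(.632,.109,.126),(.615,.248,.126),(.592,.104,.004),(.522,-.161,.126)]: print(p,pr(p))
s=cv2.imread("pics/side0.png")
print([b for b in blobs(s,(18,120,90),(35,255,255),5) if 200<b[0][0]<300])
```

```text
(0.588, 0.1027, 0.149) [354. 307.]
(0.588, 0.102, 0.126) [355. 339.]
(0.583, 0.149, 0.126) [334. 365.]
(0.577, 0.196, 0.126) [313. 393.]
(0.571, 0.243, 0.126) [290. 423.]
(0.632, 0.109, 0.126) [290. 334.]
(0.615, 0.248, 0.126) [220. 416.]
(0.592, 0.104, 0.004) [351. 502.]
(0.522, -0.161, 0.126) [559. 236.]
[([273.5, 132.0], [273, 128, 2, 9, 16])]
```

The fingertips match their projection (354,307). The rack caps lie about 6 crop pixels to the right of theirs, so the hole is roughly 3 mm nearer to the robot. I correct by 3 mm and hold.

To row units: 0.003 m is 0.06, -0.001 m is -0.02.

```bash
python3 steer.py '0 0.06 -0.02 0 0 0 0
0 0 0 0 0 0 0
0 0 0 0 0 0 0
0 0 0 0 0 0 0
0 0 0 0 0 0 0
0 0 0 0 0 0 0
0 0 0 0 0 0 0
0 0 0 0 0 0 0'
for i in 1 2; do python3 steer.py '0 0 0 0 0 0 0
0 0 0 0 0 0 0
0 0 0 0 0 0 0
0 0 0 0 0 0 0
0 0 0 0 0 0 0
0 0 0 0 0 0 0
0 0 0 0 0 0 0
0 0 0 0 0 0 0'; done
python3 steer.py '0 0 0 0 0 0 0
0 0 0 0 0 0 0
0 0 0 0 0 0 0
0 0 0 0 0 0 0'
python3 steer.py '0 0 0 -0.4 0 0 0
0 0 0 -0.6 0 0 0
0 0 0 -0.6 0 0 0
0 0 0 -0.6 0 0 0
0 0 0 -0.6 0 0 0
0 0 0 -0.6 0 0 0
0 0 0 0 0 0 0
0 0 0 0 0 0 0'
python3 steer.py '0 0 0 0 0 0 0
0 0 0 0 0 0 0'
```

```text
clock: 10.55
tcp_pos: [0.5848, 0.1024, 0.168]
ee_rot: [-0.38, -3.118, -0.0]
ft_force: [-0.4, 0.2, -1.0]
gripper_width: -0.002
finger_force: 0.0
clock: 11.35
tcp_pos: [0.5848, 0.1025, 0.168]
ee_rot: [0.38, 3.118, 0.0]
ft_force: [0.4, -0.8, 0.2]
gripper_width: 0.005
finger_force: 0.0
clock: 12.15
tcp_pos: [0.5848, 0.1024, 0.168]
ee_rot: [-0.381, -3.118, -0.0]
ft_force: [-0.1, -0.9, 0.4]
gripper_width: 0.0
finger_force: 0.0
clock: 12.55
tcp_pos: [0.5848, 0.1024, 0.168]
ee_rot: [0.38, 3.118, 0.0]
ft_force: [0.2, 0.2, 0.4]
gripper_width: 0.002
finger_force: 0.0
clock: 13.35
tcp_pos: [0.5849, 0.1024, 0.3385]
ee_rot: [0.38, 3.117, 0.0]
ft_force: [-0.1, -0.3, 0.2]
gripper_width: 0.001
finger_force: 0.0
clock: 13.55
tcp_pos: [0.5842, 0.1024, 0.3364]
ee_rot: [-0.38, -3.115, 0.001]
ft_force: [-0.0, -0.0, -0.2]
gripper_width: 0.002
finger_force: 0.0
```

```bash
python3 -c "
from plant import robot
print(robot.finish_job())"
```

```text
the job is handed in; nothing more can be done
None
```

Job handed in at 13.6 s: I pointed at the stray tube's cap and then at the empty hole for over two seconds each, fingertips about 2.3 cm above cap level, and raised the hand to fingertips about 32 cm above the worktop, with no contact seen in the force readings.

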